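# Unclamp the set pendant and hold it up to the inspection microscope

## Task

The green stone in the gold pendant has just been set and must be checked. Turn the black knob of the blue cam vise anticlockwise until it clicks over to its open stop, let go of it, then lift the pendant out and hold it up to the inspection microscope: stone 8 cm in front of the lens and centred on it, its face square to the lens, the hanging loop uppermost in the microscope's picture. Finish holding it there, still and clear of everything, and do not pull it out of closed jaws or disturb the microscope or the other things on the table.

Things in the scene. Friction and masses are not known exactly. Their poses are not given: they have to be found in the camera images.
- vise: Low cam vise fixed to the table: steel sole 144 x 64 mm, blue housing, black knob at its -x end, white-lined jaws at +x. Origin: centre of underside, x from knob to jaws, z up. Knob axis at x=-40 mm, housing top 28 mm above the table. Pendant nest at x=+45: floor 14 mm, jaw tops 32 mm above the table; the jaw on the knob's side moves; brass stops 1 mm beside the pendant's edges.
- cam_knob (a joint): Turn of the knob, rad, positive anticlockwise from above. 0: locked, the spring jaw clamps the pendant with 12 N. Turning takes up to 0.1 N m and lifts the jaw; let go before the cam's crest at 0.75 it springs shut again; beyond the crest it snaps on by itself to its open stop at 1.20 and stays there, jaw 1.5 mm open.
- knob_grip (a point): Gripping point of the knob, on its vertical axis, 54 mm above the table. The grip is an upright black bar 46 mm long and 12 mm wide, from 38 to 62 mm above the table; the point's x axis runs along the bar (white line at its +x end), z up, and turns with the knob. At 0 the bar stands at -0.6 rad to the vise's x axis.
- pendant: Gold octagonal pendant, 32 wide (y), 46 high (z), 10 mm thick (x), 50 to 90 g, upright in the nest; green stone on its front, which looks along -x, to the knob. Origin: centre of its lower edge; z up to the loop (top 56 mm). Side edges flat and parallel from 7 to 39 mm up; the lowest 18 mm are in the jaws: take it by the side edges above. Jaw open, it stands free and may lean 0.1 rad.
- stone (a point): Centre of the green stone's face (stone 14 x 18 mm): 30 mm above the pendant's origin and 8.8 mm in front of it (towards -x). Axes as the pendant's: -x is the way the stone looks, z towards the loop.
- bail (a point): Centre of the pendant's hanging loop, 50.5 mm above its origin.
- scope: Stand of the inspection microscope, fixed to the table: black foot 95 x 105 x 12 mm with a steel post 14 mm thick and 340 mm high at x = +40 mm. Origin: on the foot's underside, 12 mm in front of its centre; the microscope looks to its -x side.
- lens (a point): Centre of the microscope's front lens (white barrel 33 mm thick, 132 mm long, black nose). It looks along its own -x axis, slanting down 0.15 to 0.40 rad; its y is level, its z is up in its picture. Height and tilt differ from time to time, are held by stiff clamps and must not be changed.
- focus (a point): The point 80 mm in front of the lens on its axis (lens frame: x = -80 mm; same axes as the lens), 0.13 to 0.26 m above the table: the stone's place when presented, with pendant x = minus lens x, pendant z = lens z.
- silver_tweezers: Loose tweezers 114 x 12 x 7 mm lying on the table; leave alone. Origin: centre of the underside.
- folding_loupe: Loose small folding loupe 26 x 26 x 14 mm; leave alone.
- polish_pot: Loose pot with an olive-coloured body and a white lid, 35 mm across, 42 mm high; leave alone.
- setting_burnisher: Loose wooden-handled burnisher 100 x 14 x 14 mm lying on the table; leave alone.
Mind the look-alikes: they are no part of the job. Leave any purple look-alike of the pendant alone.

How it is judged:
By the outcome, as a careful person would: the job done as asked, in the order asked, and still so for the second after the job is handed in, while the arm keeps its last pose, push and grip.
It also fails if it takes over 53 s, if anything falls off the work surface, if the arm or the gripper's body presses on something with over 40 N, if the wrist force passes 120 N, or if a joint passes its speed limit or range.

## Robot

A 6-joint arm with a two-finger parallel gripper is mounted at the origin on a cart in front of the work surface, level with it; the furniture and walls round the work are solid. World frame = base frame: x ahead of the robot, y to its left, z up, the work surface at z = 0. Lengths are in mm, angles in rad, forces in N, time in s.
With the tool pointing down it reaches from about 275 to 825 mm from the base axis. Payload 4.9 kg.
Tool frame: the origin (TCP) lies at the very end of the fingers, on their centre line; the grasp point (between the pads) lies 19 mm behind it; z points along the fingers, y is the line along which they close (so a half turn about z gives the same grasp; the last joint's range is limited). The gripper opens to 85 mm and grips with 20 to 120 N. Pads are 22 mm wide; open, the fingers measure 114 mm over their backs; the gripper's body (76 mm by 85 mm) begins 54 mm behind the grasp point. The pads swing forward as they close: fully open they stand 13 mm farther back than shut.
Start: joints at [1.191, 0.326, -0.193, 1.052, 0, 1.437], TCP at [133.826, 533.488, 231.281] pointing down, gripper open.
Joint ranges: [-2.65, 2.65], [-0.97, 1.79], [-1.3, 1.35], [-1.93, 2.1], [-1.47, 1.37], [-3.14, 3.14]. Speed limits (rad/s): [2.57, 2.57, 3.14, 3.14, 3.14, 3.14].

## Interface

Orientations are given as [roll, pitch, yaw] about the fixed x, y, z axes, in that order (R = Rz(yaw) Ry(pitch) Rx(roll)).
In Python, from bench import bot, solve_ik, imaging gives the robot as it stands. Calls block until the motion is done:
- bot.move_ptp(position, orientation): joint-space move of the TCP to a pose.
- bot.movel(position, rot=None, max_speed=150, threshold=None): straight line of the TCP; rot=None keeps the orientation; max_speed is the mean speed in mm/s. With threshold (N) it stops when the force on the tool has changed by that much, and returns True; else False.
- bot.move_j(angles): joint-space move.
- bot.grip(opening, effort=None): opening from 0.0 (shut) to 1.0 (fully open); effort is the grip in N (None keeps the last); returns when the fingers have stopped.
- bot.dwell(seconds).
- solve_ik(position, orientation): joint angles nearest the present ones, or None.
- bot.get_state(): the state.
- imaging.capture(name): name is "side" or "top"; returns the picture (420x560x3 uint8, blue, green, red); there is no depth.
- imaging.camera_model(name): a dict with "K" (3x3 intrinsics, pixels), "position" and "rotation" of the camera in the world. Camera axes: x right, y up, looking along -z (the intrinsics and any distortion apply to the point x, -y, -z); pixel columns grow to the right and rows downward; lengths in mm; the calibration is good to about 2 mm. A picture is of the moment at which its call begins. camera_model takes no time and is no camera call.
A pose or a line that the arm cannot do raises bot.IKError and nothing moves.
- bot.sign_off(): hands the job in; it is judged then, once.
The state is a dict: "t": time; "qpos": joint angles; "joint_velocities": joint speeds; "effort": joint torques, N m; "tcp_pos": TCP position; "orientation": TCP orientation; "contact_force": force on the tool from outside, world axes, zero at the start; "wrist_torque": the same for the moment, N m; "opening": opening from 0.0 (shut) to 1.0 (fully open); "gripper_force": force on a finger pad.
Only numpy, scipy, OpenCV 4.12 (cv2) and the standard library are available. Lean on these libraries where they do the work, as an engineer would, in place of code of your own. Each camera call takes 0.05 s, during which the arm holds its last target. There are 200 camera calls.

## Working session

There is one attempt and no reset: what is moved stays moved. The work goes in short steps, each a Python script; the robot and the scene stay as the last script left them, time stands still between calls to the robot, and variables do not carry over. Pictures are saved under pics/ and viewed, at most 10 in all, crops included, and the job is handed in when it is done.

```bash
ls; mkdir -p pics
python3 - <<'E'
from bench import bot, solve_ik, imaging
import cv2
for n in("side","top"):
    im=imaging.capture(n); cv2.imwrite(f"pics/{n}0.png",im)
    m=imaging.camera_model(n); print(n,m)
print(bot.get_state())
E
```

```text
pics
side {'K': array([[402.0712715 ,   0.        , 277.34110109],
       [  0.        , 402.0712715 , 208.82486799],
       [  0.        ,   0.        ,   1.        ]]), 'position': array([  81.7086152 , -891.69162698,  463.35669113]), 'rotation': array([ 1.2010387 ,  0.00626778, -0.54548085])}
top {'K': array([[427.54300408,   0.        , 282.40278853],
       [  0.        , 427.54300408, 202.39331622],
       [  0.        ,   0.        ,   1.        ]]), 'position': array([ 428.1024308 , -195.19004434, 1136.83478274]), 'rotation': array([ 0.05689056,  0.00675862, -1.59495317])}
{'t': 0.1, 'qpos': array([ 1.19080096e+00,  3.26878428e-01, -1.93467086e-01,  1.05199911e+00,
        1.54312984e-05,  1.43658834e+00]), 'joint_velocities': array([ 3.56211799e-04,  1.95438768e-04,  3.77531383e-03, -3.98622572e-04,
       -2.63173066e-03,  2.51930558e-05]), 'effort': array([-1.02303413e-04, -4.44237936e+01,  2.63039249e+01,  7.84792443e-03,
       -2.29694951e-04,  2.01428037e-06]), 'tcp_pos': array([133.62331899, 532.99419586, 230.58179354]), 'orientation': array([-3.14006035e+00, -2.22462662e-04,  2.89580509e+00]), 'contact_force': array([0.00639866, 0.29315422, 0.17558118]), 'wrist_torque': array([-0.02680542, -0.00494738, -0.01800419]), 'gripper_force': 0.0, 'opening': 1.0013666219829913}
```

View pics/side0.png

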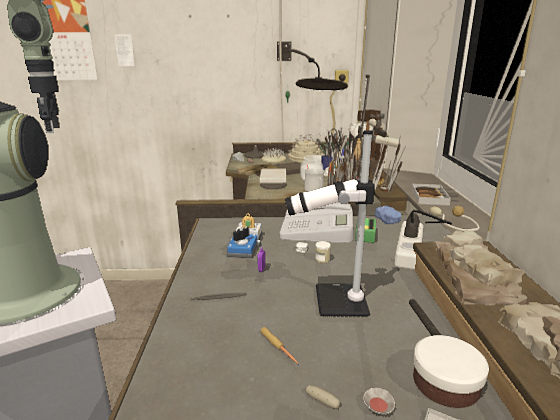

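View pics/top0.png

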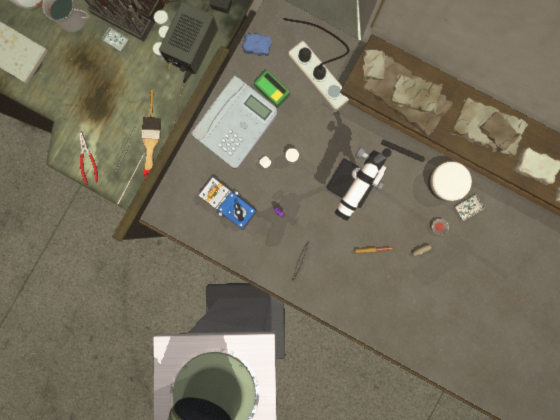

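Side view: vise about (243,237) with knob toward the camera, pendant behind it (249,217), scope foot (343,300), barrel nose (290,207). Top view: vise from (214,190) jaws to (240,212) knob, lens nose about (345,212), purple look-alike (279,211). I'll enlarge both.

```bash
cat > h.py <<'E'
import numpy as np, cv2
from scipy.spatial.transform import Rotation as Ro
from scipy.optimize import least_squares
from bench import bot, solve_ik, imaging
R=lambda e: Ro.from_euler('xyz',e).as_matrix()
CM={n:imaging.camera_model(n) for n in("side","top")}
def proj(n,p):
    m=CM[n]; c=(np.atleast_2d(p)-m['position'])@R(m['rotation']); c=c*[1,-1,-1]
    u=c@m['K'].T; return u[:,:2]/u[:,2:]
def tri(s,t):
    r=least_squares(lambda p:np.r_[proj('side',p)[0]-s,proj('top',p)[0]-t],[450,0,50.])
    return r.x, r.fun
def onplane(n,uv,z):
    return least_squares(lambda q:proj(n,[q[0],q[1],z])[0]-uv,[450,0.]).x
def crop(im,x0,y0,w,h,s):
    c=cv2.resize(im[y0:y0+h,x0:x0+w],None,fx=s,fy=s,interpolation=cv2.INTER_CUBIC)
    for i in range(0,w,10): cv2.putText(c,str(x0+i),(i*s,8),0,.3,(0,0,255),1); cv2.line(c,(i*s,10),(i*s,16),(0,0,255),1)
    for i in range(0,h,10): cv2.putText(c,str(y0+i),(0,i*s+4),0,.3,(0,0,255),1)
    return c
E
python3 - <<'E'
from h import *
s=cv2.imread('pics/side0.png');t=cv2.imread('pics/top0.png')
cv2.imwrite('pics/vise.png',np.hstack([crop(s,220,205,50,60,8),crop(t,193,170,50+0,60,8)]) if 0 else np.hstack([crop(s,222,207,44,60,9),crop(t,195,172,44+20,60,9)[:, :400]]))
a=crop(s,275,170,110,150,4); b=crop(t,318,130,90,150,4)[:600]
cv2.imwrite('pics/scope.png',np.hstack([a,b]))
print(proj('top',[[0,0,0],[400,0,0],[400,300,0]]))
E
```

```text
[[214.28563609 393.43223365]
 [212.01354448 239.12794818]
 [ 99.24421567 241.84195279]]
```

View pics/vise.png

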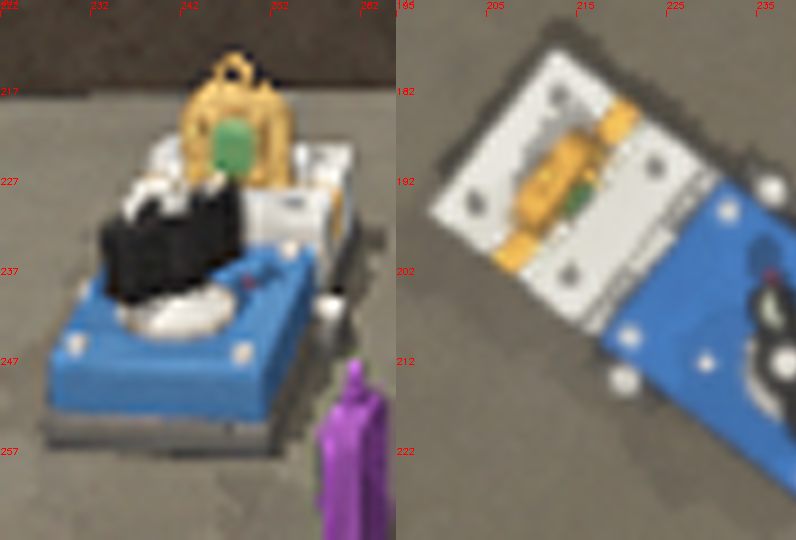

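View pics/scope.png

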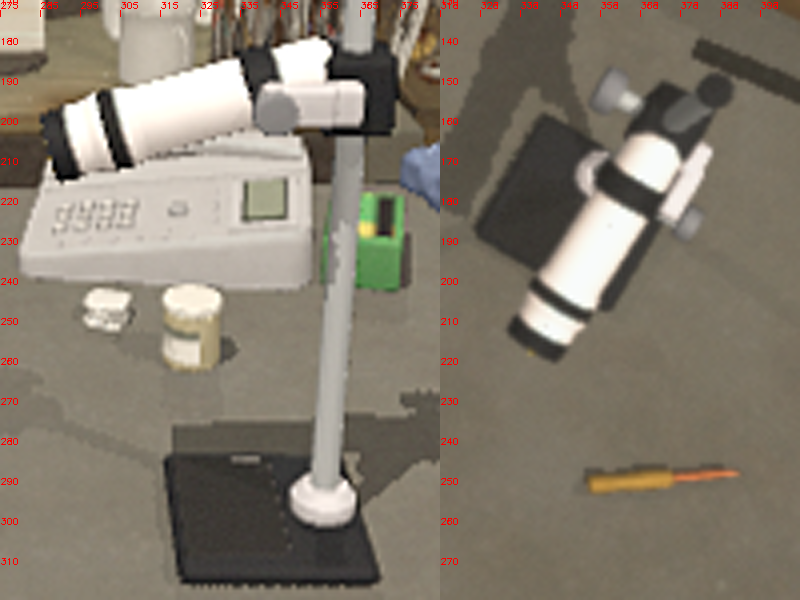

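Vise crop: sole's near corners in side at (227,255),(252.5,257), loop (247.4,214.3), stone (247.5,222.8); in top, jaw corners (213,177.5),(198.5,195). Scope crop: nose face centre side ≈(287,206), foot and post clear. One more top crop for the knob.

Run:
```python
from h import *
t=cv2.imread('pics/top0.png')
a=crop(t,195,172,66,60,8)[:,:528]; b=np.zeros((600,272,3),np.uint8); 
c=crop(t,333,190,30,32,9); b[:288,:270]=c
d=crop(cv2.imread('pics/side0.png'),283,190,30,34,9); b[290:596,:270]=d
a=cv2.copyMakeBorder(a,0,120,0,0,cv2.BORDER_CONSTANT)
cv2.imwrite('pics/v2.png',np.hstack([a,b]))
```

```text
(no output)
```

View pics/v2.png

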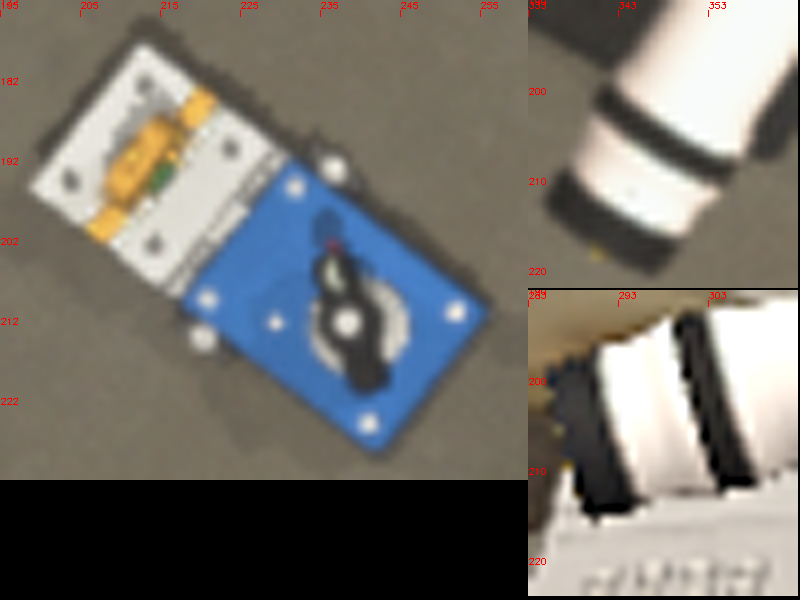

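```bash
cat > fit.py <<'E'
from h import *
T,S='top','side'
def feats(q):
    x,y,yaw,hw,xn,xf,jw,xj=q
    return [(T,(-40,0,62),(237.9,211.8)),(T,(xn,-hw,28),(256.1,210.3)),(T,(xn,hw,28),(241.8,228.4)),
    (T,(xf,-hw,28),(230.8,191.3)),(T,(xf,hw,28),(217.1,208.7)),(T,(xj,-jw,32),(212.4,176.8)),(T,(xj,jw,32),(198.1,195.1)),
    (T,(45,0,60),(212.2,191.3)),(S,(-72,32,0),(226.5,255.)),(S,(-72,-32,0),(252.1,256.7)),
    (S,(36.2,0,44),(247.4,222.9)),(S,(45,0,64.5),(247.6,214.5)),(S,(-40,0,50),(240.7,233.5))]
def W(q,l): c,s=np.cos(q[2]),np.sin(q[2]); return np.array([q[0]+c*l[0]-s*l[1],q[1]+s*l[0]+c*l[1],l[2]])
def res(q): return np.concatenate([proj(n,W(q,l))[0]-uv for n,l,uv in feats(q)])
r=least_squares(res,[470,-20,.9,30,-70,20,30,70],loss='soft_l1')
if __name__=='__main__':
    q=r.x; print(q.round(2)); print(res(q).reshape(-1,2).round(2).tolist())
    print('knob',W(q,(-40,0,54)),'pend',W(q,(45,0,14)))
    for nm,s,t in [('nose',(287.1,206.5),(340.55,216.05)),('b2',(303,202),(347.9,204.2)),('b3',(339.1,189.1),(365.1,177.1)),('bail?',(247.6,214.5),(212.2,191.3)),('knob',(240.7,233.5),(237.9,211.8))]:
        p,f=tri(s,t); print(nm,p.round(1),f.round(2))
    for uv,z in [((315.8,283.7),12),((320.3,315),0),((369.2,314),0)]: print(onplane(S,np.array(uv),z))
    a=onplane(T,np.array([236.4,204.7])-.4,62);b=onplane(T,np.array([241.2,220.3])-.4,62);print('bar yaw',np.arctan2(*(a-b)[::-1]),a,b,(a+b)/2)
E
python3 fit.py
```

```text
[494.87 -44.72   0.89  29.29 -72.6    9.79  30.09  70.26]
[[-0.4, -0.49], [-0.31, 0.17], [0.17, 0.01], [-0.05, -0.07], [-0.18, 0.38], [0.0, -0.03], [0.03, -0.01], [-1.14, -0.39], [-0.26, 2.19], [-0.05, 2.0], [0.05, 0.86], [0.27, 0.81], [0.44, 0.22]]
knob [469.77226864 -75.87149289  54.        ] pend [523.10219168  -9.68297947  14.        ]
nose [ 449.  -316.6  203.3] [-0.25  0.02  0.15 -0.26]
b2 [ 473.7 -331.9  212. ] [-0.07  0.01  0.05 -0.08]
b3 [ 528.3 -366.1  236.5] [ 0.22 -0.04 -0.15  0.22]
bail? [520.9 -13.8  68.7] [ 0.19 -0.01 -0.08  0.16]
knob [468.9 -75.6  50.7] [ 0.04 -0.   -0.02  0.03]
[ 526.43641814 -308.82008909]
[ 479.60091128 -387.35919144]
[ 560.38974328 -433.67371815]
bar yaw 0.2797721116651407 [487.53431375 -72.41898095] [447.97336017 -83.78514398] [467.75383696 -78.10206246]
```

```bash
cat > lens.py <<'E'
from h import *
def dark(im,x0,y0,x1,y1,th=85):
    g=im[y0:y1,x0:x1].max(2)<th
    n,l,st,ce=cv2.connectedComponentsWithStats(g.astype(np.uint8),connectivity=4)
    return [(st[i][4],(ce[i]+[x0,y0]).round(2)) for i in range(1,n) if st[i][4]>12]
if __name__=='__main__':
    s=cv2.imread('pics/side0.png');t=cv2.imread('pics/top0.png')
    print('side',dark(s,284,190,312,216)); print('top',dark(t,333,196,358,223))
    Y=0.89
    import itertools
    q0=None
    for k in (0,np.pi,-np.pi):
        a=[solve_ik([469,-76,40],[np.pi,0,.29+d+k]) for d in (0,.6,1.2)]
        b=solve_ik([523,-10,36],[np.pi,0,Y+k])
        print(k,[None if x is None else np.round(x,2) for x in a+[b]])
    yl,tl=-.55,.33; Rl=Ro.from_euler('zy',[0,0]).as_matrix()
    xl=np.array([np.cos(tl)*np.cos(yl),np.cos(tl)*np.sin(yl),np.sin(tl)]); zl=np.array([-np.sin(tl)*np.cos(yl),-np.sin(tl)*np.sin(yl),np.cos(tl)])
    xp,zp=-xl,zl; Rp=np.c_[xp,np.cross(zp,xp),zp]
    F=np.array([449,-316.6,203.3])-80*xl; print('focus',F)
    for sg in (1,-1):
        Rt=Rp@np.diag([sg,-sg,-1]); p=F+Rp@(np.array([0,0,21])-[-8.8,0,30])
        print(sg,solve_ik(p,Ro.from_matrix(Rt).as_euler('xyz')))
E
python3 lens.py
```

```text
side [(np.int32(72), array([302.85, 202.26])), (np.int32(126), array([288.34, 206.6 ]))]
top [(np.int32(42), array([346.98, 204.74])), (np.int32(67), array([341.13, 214.84]))]
0 [array([-0.32,  0.42, -0.63,  0.52,  0.  ,  2.54]), array([-0.32,  0.42, -0.63,  0.52,  0.  ,  1.94]), array([-0.32,  0.42, -0.63,  0.52,  0.  ,  1.34]), array([-0.16,  0.5 , -0.51,  0.57,  0.  ,  2.09])]
3.141592653589793 [array([-0.32,  0.42, -0.63,  0.52,  0.  , -0.61]), array([-0.32,  0.42, -0.63,  0.52,  0.  , -1.21]), array([-0.32,  0.42, -0.63,  0.52,  0.  , -1.81]), array([-0.16,  0.5 , -0.51,  0.57,  0.  , -1.05])]
-3.141592653589793 [array([-0.32,  0.42, -0.63,  0.52,  0.  , -0.61]), array([-0.32,  0.42, -0.63,  0.52,  0.  , -1.21]), array([-0.32,  0.42, -0.63,  0.52,  0.  , -1.81]), array([-0.16,  0.5 , -0.51,  0.57,  0.  , -1.05])]
focus [ 384.47805626 -277.04125992  177.37655773]
1 [-0.84521441  0.01891694 -0.82570838  0.40949252  0.09441892 -0.28012706]
-1 [-0.84521441  0.01891694 -0.82570838  0.40949252  0.09441892  2.8614656 ]
```

Run:
```python
from h import *
st=lambda:(lambda s:print(round(s['t'],2),s['tcp_pos'].round(1),s['orientation'].round(3),'F',s['contact_force'].round(2),'M',s['wrist_torque'].round(3),'op',round(s['opening'],3),'gf',round(s['gripper_force'],1)))(bot.get_state())
bot.grip(0.5,30)
bot.move_ptp([469,-76,130],[np.pi,0,.29]); st()
hit=bot.movel([469,-76,41],threshold=8); print(hit); st()
if not hit:
    bot.grip(0.0,30); st()
for n in('side','top'): cv2.imwrite(f'pics/{n}1.png',imaging.capture(n))
a=crop(cv2.imread('pics/side1.png'),205,180,75,85,7); b=crop(cv2.imread('pics/top1.png'),200,170,65,85,4)
b=cv2.copyMakeBorder(b,0,a.shape[0]-b.shape[0],0,0,cv2.BORDER_CONSTANT); cv2.imwrite('pics/k1.png',np.hstack([a,b])[:600])
```

```text
3.08 [469.2 -75.3 130.1] [-3.141 -0.     0.291] F [ 0.1   0.3  -0.92] M [-0.031 -0.01   0.039] op 0.501 gf 0.0
False
3.83 [469.5 -75.9  41.4] [ 3.141 -0.     0.29 ] F [ 0.93  0.38 -0.14] M [-0.052  0.01  -0.036] op 0.502 gf 0.0
4.2 [469.8 -76.3  42. ] [ 3.14e+00 -2.00e-03  2.90e-01] F [-0.98 -0.26  6.62] M [0.115 0.118 0.06 ] op 0.135 gf 33.4
```

View pics/k1.png

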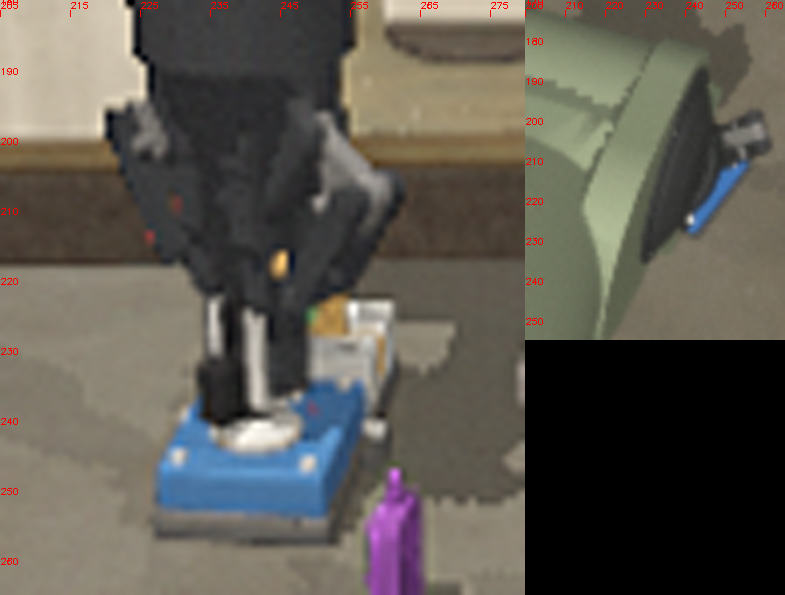

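The fingers hold the knob bar (opening 0.135 ≈ 11.5 mm, small side forces). Now I turn it.

```bash
cat >> h.py <<'E'
def st():
    s=bot.get_state();print(round(s['t'],2),s['tcp_pos'].round(1),s['orientation'].round(3),'F',s['contact_force'].round(2),'M',s['wrist_torque'].round(3),'op',round(s['opening'],3),'gf',round(s['gripper_force'],1))
E
python3 - <<'E'
from h import *
for d in (.4,.8,1.0,1.17):
    bot.movel([469,-76,41],[np.pi,0,.29+d],max_speed=100); st()
bot.grip(0.45); bot.dwell(.2); st()
bot.movel([469,-76,125]); st()
bot.move_ptp([400,130,200],[np.pi,0,.89]); st()
for n in('side','top'): cv2.imwrite(f'pics/{n}2.png',imaging.capture(n))
a=crop(cv2.imread('pics/side2.png'),222,207,44,60,9); b=crop(cv2.imread('pics/top2.png'),195,172,66,60,6)
b=cv2.copyMakeBorder(b,0,a.shape[0]-b.shape[0],0,0,cv2.BORDER_CONSTANT); cv2.imwrite('pics/k2.png',np.hstack([a,b])[:600])
E
```

```text
4.85 [469.6 -75.6  42. ] [ 3.141e+00 -2.000e-03  6.900e-01] F [-1.13  1.7   8.19] M [ 0.449  0.227 -0.028] op 0.132 gf 33.7
5.4 [469.  -75.2  42. ] [-3.141e+00 -2.000e-03  1.090e+00] F [-3.42  3.19 10.2 ] M [0.734 0.56  0.056] op 0.133 gf 34.0
5.75 [468.7 -75.   41.9] [-3.141e+00 -2.000e-03  1.291e+00] F [-4.32  4.78 11.46] M [0.81  0.687 0.014] op 0.131 gf 34.2
6.07 [468.3 -75.   41.9] [-3.141e+00 -2.000e-03  1.461e+00] F [-4.73  3.99 12.67] M [0.75  0.886 0.06 ] op 0.128 gf 34.3
6.64 [469.  -76.   40.9] [-3.141 -0.     1.46 ] F [-0.64 -0.28 -0.14] M [ 0.033 -0.022 -0.006] op 0.45 gf 0.0
7.35 [468.6 -75.9 124.5] [-3.141 -0.     1.46 ] F [-0.49  0.11 -0.47] M [ 0.011  0.019 -0.043] op 0.457 gf 0.0
8.32 [399.9 129.6 199.2] [-3.141e+00  1.000e-03  8.900e-01] F [ 0.75 -0.24  0.05] M [-0.039  0.004 -0.05 ] op 0.452 gf 0.0
```

View pics/k2.png

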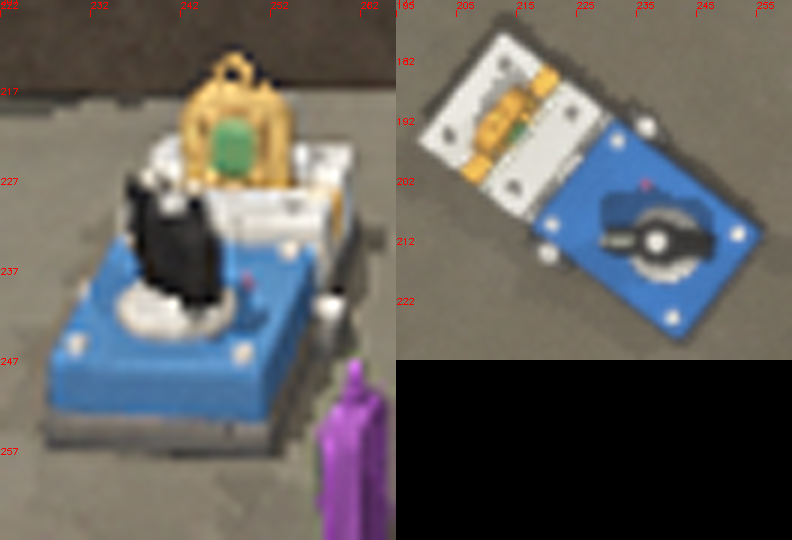

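Knob bar now points along +y at 1.2 rad from before, and stays there: vise open, pendant standing free. Now grasp.

Run:
```python
from h import *
Y=.89; P=np.array([522.2,-11.0]); o=[np.pi,0,Y]
fw=-R(CM['side']['rotation'])[:,2]; C=CM['side']['position']
for d in (330,370,420):
  for y in (.9,1.4,1.9,2.4,2.9): 
    q=solve_ik(C+fw*d+[0,0,-0],[np.pi,0,y]); print(d,y,q is not None,(C+fw*d).round(0))
bot.grip(.52,30)
bot.move_ptp([*P,140],o); st()
hit=bot.movel([*P,34.5],max_speed=80,threshold=6); print(hit); st()
if not hit:
    bot.grip(0,25); st(); bot.dwell(.2); st()
    for n in('side',): cv2.imwrite(f'pics/{n}3.png',imaging.capture(n))
    cv2.imwrite('pics/k3.png',crop(cv2.imread('pics/side3.png'),215,180,65,75,8))
```

```text
330 0.9 True [ 241. -628.  344.]
330 1.4 True [ 241. -628.  344.]
330 1.9 True [ 241. -628.  344.]
330 2.4 True [ 241. -628.  344.]
330 2.9 True [ 241. -628.  344.]
370 0.9 True [ 260. -596.  330.]
370 1.4 True [ 260. -596.  330.]
370 1.9 True [ 260. -596.  330.]
370 2.4 True [ 260. -596.  330.]
370 2.9 True [ 260. -596.  330.]
420 0.9 True [ 284. -556.  312.]
420 1.4 True [ 284. -556.  312.]
420 1.9 True [ 284. -556.  312.]
420 2.4 True [ 284. -556.  312.]
420 2.9 True [ 284. -556.  312.]
9.45 [521.3 -10.3 140. ] [-3.14  0.    0.89] F [-0.59  0.27 -0.55] M [0.104 0.022 0.018] op 0.52 gf 0.0
False
10.92 [522.7 -11.1  35. ] [ 3.141e+00 -1.000e-03  8.900e-01] F [ 0.45 -0.44 -0.32] M [ 0.019  0.014 -0.022] op 0.521 gf 0.0
11.17 [522.7 -11.   35. ] [ 3.141e+00 -1.000e-03  8.900e-01] F [-0.74  0.48  3.61] M [-0.047  0.034 -0.031] op 0.364 gf 26.1
11.37 [522.7 -11.1  35. ] [ 3.141e+00 -1.000e-03  8.900e-01] F [-0.28  0.09  5.72] M [0.051 0.128 0.006] op 0.366 gf 26.4
```

View pics/k3.png

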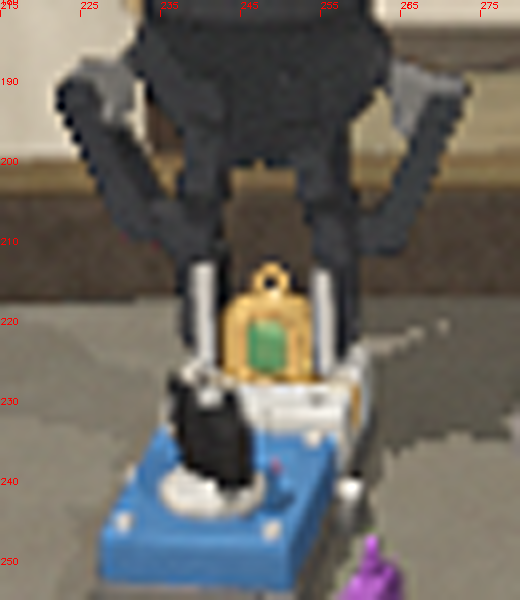

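Run:
```python
from h import *
P=[522.2,-11.0]
bot.movel([*P,60],max_speed=40); st()
bot.movel([*P,190],max_speed=200)
bot.grip(0,35); st()
o=lambda y:[np.pi,0,y]
q=[([320,-20,280],.89),([150,-310,320],.6)]
for p,y in q: bot.move_ptp(p,o(y)); st()
fw=-R(CM['side']['rotation'])[:,2]; C=CM['side']['position']
V=C+fw*350; print(V)
import json; log=[]
for i,y in enumerate((.13,1.93)):
    bot.move_ptp(V,o(y)); bot.dwell(.3); st(); s=bot.get_state(); log.append([s['tcp_pos'].tolist(),s['orientation'].tolist()])
    im=imaging.capture('side'); cv2.imwrite(f'pics/n{i}.png',im)
json.dump(log,open('log.json','w'))
ims=[crop(cv2.imread(f'pics/n{i}.png'),227,120,95,142,4) for i in(0,1)]
cv2.imwrite('pics/n.png',np.hstack(ims))
```

```text
12.21 [522.1 -11.   60. ] [-3.142  0.     0.89 ] F [-0.14 -0.57 -1.09] M [ 0.034 -0.028 -0.014] op 0.366 gf 25.7
13.22 [521.3 -10.9 188.6] [-3.139e+00  1.000e-03  8.900e-01] F [ 0.01  0.2  -0.25] M [ 0.005  0.004 -0.014] op 0.363 gf 38.0
14.12 [321.  -20.3 280. ] [ 3.14e+00 -1.00e-03  8.90e-01] F [0.41 0.49 0.81] M [-0.04   0.008  0.018] op 0.364 gf 38.0
15.39 [ 150.6 -309.7  319.6] [-3.141e+00 -1.000e-03  6.010e-01] F [-0.34 -0.1  -0.53] M [ 0.02  -0.02  -0.023] op 0.363 gf 38.0
[ 250.34832681 -612.294973    336.87286842]
16.91 [ 250.2 -612.   337.8] [ 3.141 -0.     0.13 ] F [ 0.41 -0.   -0.46] M [ 0.009 -0.027 -0.031] op 0.364 gf 38.0
18.84 [ 250.3 -612.3  336.9] [-3.142  0.     1.93 ] F [ 0.35  0.34 -0.85] M [-0.01   0.062 -0.022] op 0.365 gf 38.0
```

View pics/n.png

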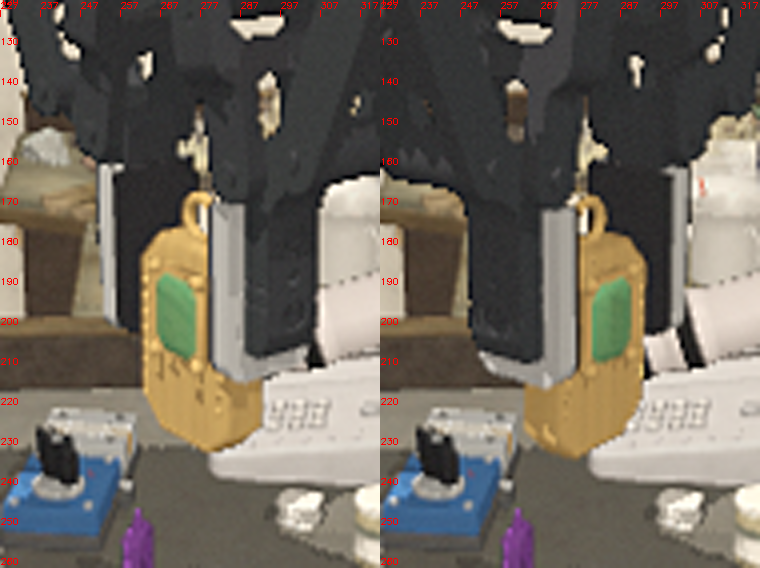

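Near views: pendant hanging straight in fingers, stone at about (271,199) and (284.5,199), loop top at (277,168)/(280,168). I'll fit its pose in the tool from the outlines.

```bash
cat > pend.py <<'E'
from h import *
import json
log=json.load(open('log.json'))
D=[]
for i in(0,1):
    im=cv2.imread(f'pics/n{i}.png'); h=cv2.cvtColor(im,cv2.COLOR_BGR2HSV).astype(int)
    H,S,V=h[...,0],h[...,1],h[...,2]
    green=((H>45)&(H<85)&(S>80)); gold=((H>8)&(H<32)&(S>95)&(V>95))
    box=np.zeros(H.shape,bool); box[160:236,255:300]=1
    m=((green|gold)&box).astype(np.uint8); n,l,stt,ce=cv2.connectedComponentsWithStats(m,connectivity=4)
    k=1+np.argmax(stt[1:,4]); M=(l==k).astype(np.uint8)
    g=np.argwhere(green&(M>0)).mean(0)[::-1]
    hull=cv2.findContours(M,cv2.RETR_EXTERNAL,cv2.CHAIN_APPROX_NONE)[0][0][:,0,:]
    u,v=hull[:,0],hull[:,1]
    keep=(v>182)&((v>218)|((u<274) if i==0 else (u>282)))
    D.append((hull[keep].astype(np.float32),g,np.array([[277.,167.7],[279.8,167.7]][i])))
    if __name__=='__main__': print(i,stt[k],'green',g.round(2),keep.sum())
def model(q,i):
    lean,px,py,pz,w0,du,dv,zs=q
    Rt=R(log[i][1]); Rp=Rt@np.diag([1.,-1,-1])@Ro.from_euler('y',lean).as_matrix()
    o=np.array(log[i][0])+Rt@[px,py,pz]
    oc=[(16,7),(16,39),(w0,46),(-w0,46),(-16,39),(-16,7),(-w0,0),(w0,0)]
    pts=np.array([[x,a,b] for x in(-5,5) for a,b in oc]+[[zs,0,30],[0,0,56]])
    return proj('side',o+pts@Rp.T)+[du,dv]
def res(q):
    r=[]
    for i in(0,1):
        c,g,b=D[i]; uv=model(q,i); hl=cv2.convexHull(uv[:16].astype(np.float32))
        r+=[cv2.pointPolygonTest(hl,(float(a),float(e)),True)-.45 for a,e in c]
        r+=list(3*(uv[16]-g))+list(2*(uv[17]-b))
    return np.array(r+[(q[5])/2,(q[6])/2,q[4]-9,2*(q[2]),(q[7]+8.4)*3])
if __name__=='__main__':
    for l0 in(-.1,0,.1):
        s=least_squares(res,[l0,0,0,22,9,0,0,-8.4],loss='soft_l1',diff_step=1e-3,x_scale=[.05,1,1,1,1,1,1,1])
        J=s.jac; cov=np.linalg.pinv(J.T@J)
        print(s.cost.round(3),s.x.round(3),np.sqrt(np.diag(cov)).round(3))
    f=s.fun; print([(3*0+model(s.x,i)[16:]-np.array(D[i][1:])).round(2).tolist() for i in(0,1)])
    vis=[]
    for i in (0,1):
        c=crop(cv2.imread(f'pics/n{i}.png'),245,155,60,90,6); uv=model(s.x,i)
        T=lambda a:np.round(((a-[245,155])+.5)*6).astype(np.int32)
        cv2.polylines(c,[T(uv[:8])],1,(255,0,0),1);cv2.polylines(c,[T(uv[8:16])],1,(255,0,255),1)
        for a in T(uv[16:]): cv2.circle(c,tuple(map(int,a)),3,(0,0,255),-1)
        for a in T(D[i][0]): cv2.circle(c,tuple(map(int,a)),1,(255,255,0),-1)
        vis.append(c)
    cv2.imwrite('pics/pf.png',np.hstack(vis));
E
python3 pend.py
```

```text
0 [ 262  167   31   66 1072] green [270.88 198.69] 75
1 [ 263  169   31   66 1040] green [284.08 199.73] 78
33.646 [-0.0000e+00  1.9700e-01 -9.3000e-02  2.2236e+01  8.7770e+00  1.3000e-02
 -2.7250e+00 -7.6720e+00] [0.004 0.184 0.279 2.959 0.456 0.138 3.181 0.374]
33.692 [ 3.0000e-03  1.1500e-01 -1.9000e-02  2.3681e+01  8.8440e+00 -7.3000e-02
 -4.2830e+00 -7.8170e+00] [0.01  0.3   0.18  3.775 0.474 0.169 4.067 0.388]
33.757 [-1.0000e-03  2.6600e-01 -7.8000e-02  2.2414e+01  8.7570e+00 -1.4000e-02
 -2.8830e+00 -7.8030e+00] [0.008 0.251 0.231 3.172 0.46  0.16  3.428 0.384]
[[[-0.95, -0.1], [-0.18, -0.21]], [[0.12, -0.13], [-2.97, 0.92]]]
```

View pics/pf.png

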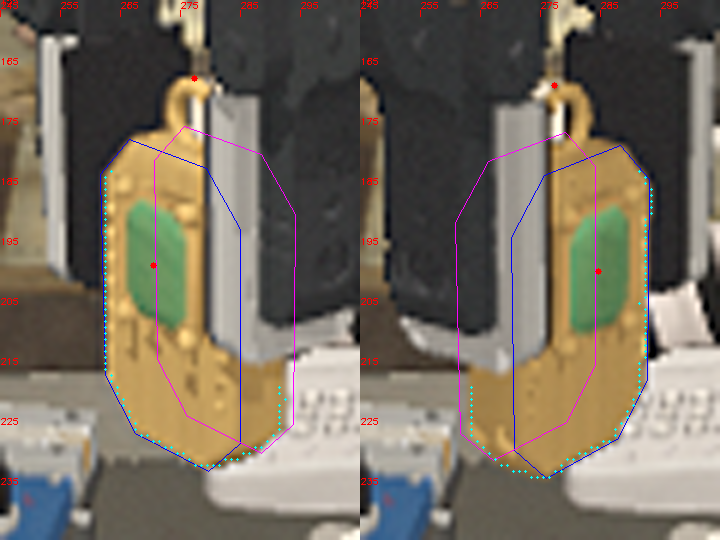

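The outline overlay shows a good front fit, but the body is thinner than my model. I refit with free thickness and a corrected loop reading, and fit the lens pose.

```bash
cat > pend2.py <<'E'
from pend import *
BU=[276.8,278.4]
def model(q,i,extra=None):
    lean,px,py,pz,w0,du,dv,zs,xf,xb,ro,ya=q
    Rt=R(log[i][1]); Rp=Rt@np.diag([1.,-1,-1])@Ro.from_euler('yxz',[lean,ro,ya]).as_matrix()
    o=np.array(log[i][0])+Rt@[px,py,pz]
    oc=[(16,7),(16,39),(w0,46),(-w0,46),(-16,39),(-16,7),(-w0,0),(w0,0)]
    pts=np.array([[x,a,b] for x in(xf,xb) for a,b in oc]+[[zs,0,30],[0,0,50.5],[0,0,56]])
    return proj('side',o+pts@Rp.T)+[du,dv]
def res(q):
    r=[]
    for i in(0,1):
        c,g,b=D[i]; uv=model(q,i); hl=cv2.convexHull(uv[:16].astype(np.float32))
        r+=[cv2.pointPolygonTest(hl,(float(a),float(e)),True)-.45 for a,e in c]
        r+=list(3*(uv[16]-g))+[2*(uv[17][0]-BU[i]),uv[18][1]-b[1]]
    return np.array(r+[q[5]/2,q[6]/2,q[4]-9,2*q[2],(q[3]-21)*4,(q[7]+8.8),q[8]+5,q[9]-5,q[10]*300,q[11]*300])
if __name__=='__main__':
    for l0 in(-.06,.01,.06):
        s=least_squares(res,[l0,0,0,21,9,0,0,-8.8,-5,4,0,0],loss='soft_l1',diff_step=2e-3,x_scale=[.05,1,1,1,1,1,1,1,1,1,.05,.05])
        print(s.cost.round(2),s.x.round(3).tolist())
    print([(model(s.x,i)[16]-D[i][1]).round(2).tolist()+[(model(s.x,i)[17][0]-BU[i]).round(2)] for i in(0,1)])
    # straight line fit of the outer front vertical edge vs model
    for i in(0,1):
        c=D[i][0]; e=c[(c[:,1]>184)&(c[:,1]<214)]; print('edge slope',np.polyfit(e[:,1],e[:,0],1).round(4))
        uv=model(s.x,i); print([ (uv[a]-uv[b])[0]/(uv[a]-uv[b])[1] for a,b in((0,1),(4,5))])
E
python3 pend2.py
cat > lens2.py <<'E'
from h import *
r0=16.5
def axes(yl,tl):
    x=np.array([np.cos(tl)*np.cos(yl),np.cos(tl)*np.sin(yl),np.sin(tl)]); y=np.array([-np.sin(yl),np.cos(yl),0]); return np.c_[x,y,np.cross(x,y)]
def band(n,L,A,s0,s1,r):
    th=np.linspace(0,2*np.pi,240,endpoint=False); S,Th=np.meshgrid(np.linspace(s0,s1,5),th)
    N=np.stack([0*Th,np.cos(Th),np.sin(Th)],-1)@A.T; P=L+S[...,None]*A[:,0]+r*N
    w=(N*(CM[n]['position']-P)).sum(-1).clip(0).ravel(); return (proj(n,P.reshape(-1,3))*w[:,None]).sum(0)/w.sum()
def rim(n,L,A,r):
    v=np.cross(A[:,0],CM[n]['position']-L); v/=np.linalg.norm(v); return proj(n,[L+r*v,L-r*v])
def res(q):
    L=q[:3]; A=axes(q[3],q[4]); o=[]
    for n,c1,c2,e in(('side',(288.34,206.6),(302.85,202.26),((284.8,197.9),(289.5,215.2))),('top',(341.13,214.84),(346.98,204.74),((346.7,219.8),(334.4,212.3)))):
        o+=list(2*(band(n,L,A,0,q[5],r0)-c1))+list(2*(band(n,L,A,q[6],q[6]+q[7],r0)-c2))
        R_=rim(n,L,A,r0); e=np.array(e)
        if np.abs(R_-e).sum()>np.abs(R_[::-1]-e).sum(): R_=R_[::-1]
        o+=list(.5*(R_-e).ravel())
    return np.array(o+[(q[3]+.54)*30,.3*(q[7]-6)])
s=least_squares(res,[449,-316,203,-.54,.3,10,30,6])
if __name__=='__main__':
    print(s.x.round(3).tolist(),s.cost); print(s.fun.round(2).tolist()); A=axes(*s.x[3:5]); print('focus',s.x[:3]-80*A[:,0])
    print('sd',np.sqrt(np.diag(np.linalg.inv(s.jac.T@s.jac))).round(3))
E
python3 lens2.py
```

```text
14.7 [-0.01, 0.146, -0.299, 20.992, 8.93, 0.117, -1.215, -7.069, -4.56, 3.414, 0.003, 0.001]
14.67 [-0.01, 0.145, -0.261, 20.986, 8.923, 0.082, -1.207, -7.054, -4.555, 3.413, 0.003, 0.0]
14.68 [-0.01, 0.188, -0.262, 20.986, 8.927, 0.083, -1.208, -7.085, -4.597, 3.374, 0.003, 0.001]
[[-0.6, -0.05, np.float64(-0.37)], [-0.19, -0.02, np.float64(-0.97)]]
edge slope [ -0. 262.]
[np.float64(0.029780125489658332), np.float64(0.007371731423175111)]
edge slope [-3.000000e-02  2.981177e+02]
[np.float64(0.0035384425142495845), np.float64(-0.018501787720457564)]
[449.373, -316.391, 202.439, -0.54, 0.29, 8.13, 27.422, 6.0] 0.6331676156370549
[0.51, -0.33, -0.06, 0.21, -0.17, 0.14, -0.03, 0.22, -0.49, 0.53, 0.25, -0.02, 0.22, -0.13, -0.19, -0.26, -0.01, -0.0]
focus [ 383.64165714 -276.94662491  179.55923201]
sd [1.703 1.2   1.135 0.027 0.045 4.318 2.747 3.333]
```

Run:
```python
from h import *
s=cv2.imread('pics/side0.png').max(2);t=cv2.imread('pics/top0.png').max(2)
np.set_printoptions(linewidth=250)
print('side b3 cols 330..350 rows 174..198');print(s[174:198,330:350]//10)
print('side b2 cols 296..310 rows 188..216');print(s[188:216,296:310]//10)
print('top cols 352..376 rows 164..190');print(t[164:190,352:376]//10)
```

```text
side b3 cols 330..350 rows 174..198
[[ 6  9 10  9 13  9  8 14 12 12 12 13 11 11  7 10 10  9 14 15]
 [ 9  9 11 12  8  9  9 14 11 12 12 13 11  9  6  8 10  9 14 17]
 [ 9  9 11 12  5  8 10 14 11 13 13 13 10  7  6  7 10 10 17 17]
 [ 8  9 12 11  6  8 12 12 10 12 13 11  9  7  6  7 10 12 15 15]
 [ 8 10 11  9  8  8 11 10 10 13 13 10  7  8  7  7  9 13 14 14]
 [ 8 10 12  8  9  8 11 13 10 13 13  9  6  9  7  6  8 10 13 12]
 [ 8  9 12  7  9  8 12 13 11 14 14  5  8  9  5  5  6  9 14 22]
 [ 8  9 12  7  9  8 11  7  6  9  9  3  6  7  6 18 25 25 25 25]
 [ 8  8 12  5  5  6  7  4  4  5  4  4  9 21 25 25 25 25 25 25]
 [ 8  8 14  3  2  4  5  5  5  5  5  4  6 20 25 25 25 25 25 25]
 [ 6  7 14 12 11  4  5  5  5  6  5  5  4 12 25 25 25 25 25 25]
 [23 25 25 25 25  1  5  5  5  6  6  6  5  8 20 25 25 25 25 25]
 [25 25 25 25 25  8  4  6  6  6  6  6  6  5 17 25 25 25 25 25]
 [25 25 25 25 25 16  4  6  6  6  6  7  6  5 14 25 25 25 25 25]
 [25 25 25 25 25 15  3  6  6  7  7  6  6  4 10 23 25 25 25 25]
 [25 25 25 25 25 25  1  6  6  6  6  5  4  3  6 19 25 25 25 25]
 [25 25 25 25 25 25  9  4  6  6  4  7 15 14 13 18 25 25 
[... 3028 characters left out ...]
 5  5  5  5  5  9 18 24]
 [ 6  9 15 18 22 23 24 24 24 24 23 16 11  7  6  6  5  5  5  5  7 14 22 24]
 [ 7 12 18 21 23 24 24 24 24 25 24 24 22 15 11  7  6  5  5  5 10 18 23 24]
 [10 16 20 23 24 24 24 24 25 25 25 25 25 24 22 15 11  6  5  6  9 16 21 23]
 [14 19 22 23 24 24 24 25 25 25 25 25 25 25 24 24 21 12  6  6 11 15 17 19]
 [17 21 23 24 24 24 25 25 24 25 25 25 25 25 25 24 24 17  8  6  7 10 14 16]
 [20 22 24 24 24 24 25 24 23 25 25 25 25 25 25 24 22 11  6  6  6  9 12 13]
 [22 23 24 24 24 25 25 25 25 25 25 25 25 25 24 23 16  7  6  6  7 10 11 11]
 [23 24 24 24 25 25 25 25 25 25 25 25 25 24 24 19  9  6  6  6  9 11 11 10]
 [24 24 24 25 25 25 25 25 25 25 25 25 25 24 23 13  7  6  6  8 11 11 11 11]]
```

```bash
cat > lens3.py <<'E'
from lens2 import *
import lens2
s_=cv2.imread('pics/side0.png').max(2).astype(float);t_=cv2.imread('pics/top0.png').max(2).astype(float)
up=[]
for c in list(range(305,331))+[293,294,295,296,297]:
    col=s_[:,c]; exp=191.3-.265*(c-304.5)
    for r in range(int(exp)-4,int(exp)+5):
        if col[r]<205<=col[r+1]: up.append((c,r+(205-col[r])/(col[r+1]-col[r]))); break
up=np.array(up); p=np.polyfit(up[:,0],up[:,1],1); d=up[:,1]-np.polyval(p,up[:,0]); up=up[np.abs(d)<.6]
E=[]  # top edges: scan rows between b2 and b3, both sides
L0,A0=lens2.s.x[:3],axes(*lens2.s.x[3:5])
def sil(n,L,A,sg,r=r0):
    o=[]
    for q in(34,70):
        P=L+q*A[:,0]; v=np.cross(A[:,0],CM[n]['position']-P); v/=np.linalg.norm(v); o.append(proj(n,P+sg*r*v)[0])
    return o
for sg in(1,-1):
    a,b=sil('top',L0,A0,sg); m,_=a,b; nrm=np.array([-(b-a)[1],(b-a)[0]])/np.linalg.norm(b-a)
    cen=(sum(sil('top',L0,A0,-sg))-(a+b)); nrm*=-np.sign(nrm@cen)  # outward
    for f in np.linspace(.05,.95,20):
        k=np.arange(-5,5,.1); P=(a+f*(b-a))+k[:,None]*nrm
        g=cv2.remap(t_.astype(np.float32),P[:,:1].astype(np.float32),P[:,1:].astype(np.float32),cv2.INTER_LINEAR)[:,0]
        j=np.where((g[:-1]>=160)&(g[1:]<160))[0]
        if len(j): E.append((sg,P[j[0]]))
def dist(pt,a,b): d=(b-a)/np.linalg.norm(b-a); e=np.asarray(pt)-a; return e[0]*d[1]-e[1]*d[0]
def res3(q):
    L=q[:3];A=axes(q[3],q[4]); o=list(res(q)[:-2])+[.3*(q[7]-6)]
    cands=[sil('side',L,A,g,q[8]) for g in(1,-1)]; a,b=min(cands,key=lambda c:c[0][1])
    o+=[dist(u,a,b) for u in up]
    o+=[dist(u,*sil('top',L,A,sg,q[8])) for sg,u in E]
    return np.array(o+[(q[8]-16.5)])
s3=least_squares(res3,np.r_[lens2.s.x,16.5],loss='soft_l1')
if __name__=='__main__':
    print(len(up),len(E),p); print(s3.x.round(3).tolist(),s3.cost); print('sd',np.sqrt(np.diag(np.linalg.inv(s3.jac.T@s3.jac))).round(3))
    f=res3(s3.x); print(f[:16].round(2).tolist(),'up',f[17:17+len(up)].std().round(2),f[17:17+len(up)].mean().round(2),'E',f[17+len(up):-1].round(1).tolist())
    A=axes(*s3.x[3:5]); print('focus',s3.x[:3]-80*A[:,0])
E
python3 lens3.py
```

```text
31 40 [ -0.2764753  276.23483343]
[449.317, -316.304, 203.02, -0.578, 0.305, 8.884, 27.904, 6.0, 16.046] 4.161736815163364
sd [1.72  1.307 1.024 0.019 0.015 4.378 2.759 3.333 0.324]
[0.25, -0.9, -0.27, -0.43, -0.21, -0.01, -0.04, 0.06, -0.34, 0.43, 1.23, 0.31, 0.14, 0.0, -0.12, -0.38] up 0.31 0.09 E [-0.8, -0.6, -0.5, -0.2, 0.2, 0.2, 0.2, 0.2, 0.2, 0.2, 0.1, 0.2, 0.1, 0.1, 0.2, 0.2, 0.3, 0.2, 0.2, 0.1, 0.1, 0.3, 0.1, -0.2, -0.2, -0.3, -0.2, -0.2, -0.2, -0.2, -0.3, -0.1, -0.2, -0.2, -0.0, -0.1, -0.1, -0.2, -0.1, -0.1]
focus [ 385.4161414  -274.58814812  179.01046745]
```

```bash
cat > fin.py <<'E'
from lens2 import axes
from h import *
L=np.array([449.3,-316.3,203.0]); A=axes(-.558,.305); F=L-80*A[:,0]
Rp=np.c_[-A[:,0],-A[:,1],A[:,2]]; Rt=Rp@np.diag([1.,-1,-1]); o=Ro.from_matrix(Rt).as_euler('xyz')
S=np.array([-8.2,-.2,-9.0]); G=F-Rt@S
E
python3 - <<'E'
from fin import *
print(F,G,o,np.linalg.det(Rp))
pre=G-70*A[:,0]*[1,1,0]+[0,0,20]
st()
bot.move_ptp([160,-340,320],[np.pi,0,2.0]); st()
bot.move_ptp(pre,o); st()
print(bot.movel(G,max_speed=60,threshold=10)); bot.dwell(.5); st(); print(bot.get_state()['qpos'].round(2))
for n in('side','top'): cv2.imwrite(f'pics/{n}5.png',imaging.capture(n))
s=bot.get_state(); Rn=R(s['orientation']); T=np.array(s['tcp_pos']); Rpn=Rn@np.diag([1.,-1,-1]); print('stone err lens frame',(A.T@(T+Rn@S-F)).round(2))
O=T+Rn@[.1,-.2,21.]
pts=O+np.array([[0,0,0],[0,0,50.5],[0,0,56],[0,16,7],[0,-16,7],[-8.5,0,30]])@Rpn.T
for n in('side','top'):
    im=cv2.imread(f'pics/{n}5.png'); h=cv2.cvtColor(im,cv2.COLOR_BGR2HSV).astype(int); pr=proj(n,pts); c=pr[-1].astype(int)
    print(n,pr.round(1).tolist())
    m=((h[...,0]>8)&(h[...,0]<32)&(h[...,1]>95)&(h[...,2]>80)).astype(np.uint8)
    k,l,q,ce=cv2.connectedComponentsWithStats(m); 
    for i in range(1,k):
        if q[i][4]>2 and np.abs(ce[i]-c).max()<40: print(' gold',q[i],ce[i].round(1))
    g=np.argwhere((h[...,0]>45)&(h[...,0]<85)&(h[...,1]>80)); g=g[np.abs(g[:,::-1]-c).max(1)<30]; print(' green',len(g),g.mean(0)[::-1] if len(g) else '')
E
```

```text
[ 384.56692565 -275.89575836  178.97654598] [ 380.33037463 -273.01568223  167.92951937] [3.14159265 0.305      2.58359265] 0.9999999999999999
18.89 [ 250.3 -612.3  336.9] [ 3.142 -0.     1.93 ] F [-0.05 -0.2  -1.46] M [-0.005  0.027 -0.033] op 0.36 gf 38.0
20.0 [ 160.3 -341.4  320.6] [-3.141e+00  2.000e-03  2.000e+00] F [-0.11  0.91 -0.81] M [-0.007  0.018  0.003] op 0.361 gf 38.0
20.93 [ 324.4 -239.1  188.8] [-3.141  0.306  2.583] F [-0.67 -0.29 -0.34] M [ 0.092  0.311 -0.027] op 0.363 gf 38.0
False
22.73 [ 380.3 -273.   168. ] [-3.142  0.305  2.584] F [-0.52  0.33 -1.15] M [0.161 0.282 0.061] op 0.364 gf 38.0
[-0.83  0.03 -0.8   0.45  0.08 -0.26]
stone err lens frame [-0.01 -0.01  0.01]
side [[246.6, 234.2], [237.4, 210.2], [236.3, 207.6], [244.6, 234.6], [246.0, 227.5], [245.5, 218.8]]
 gold [242 193  55  11 232] [269.2 200. ]
 gold [229 201   4   3   9] [230.1 202.1]
 gold [243 212   2   2   3] [243.7 212.3]
 gold [241 224   9  13  64] [245.5 230.9]
 gold [259 228   1   5   5] [259. 230.]
 green 5 [245.6 217. ]
top [[321.0, 244.4], [319.4, 251.3], [319.2, 252.1], [326.9, 248.9], [314.8, 241.8], [322.0, 245.3]]
 gold [315 241  14  12  89] [321.5 246.8]
 green 6 [322.         245.83333333]
```

Run:
```python
from h import *
bot.dwell(.5); st(); print(bot.sign_off())
```

```text
23.33 [ 380.3 -273.1  167.9] [-3.142  0.305  2.584] F [-0.64 -0.37 -1.36] M [ 0.202  0.28  -0.001] op 0.361 gf 38.0
the job is handed in; nothing more can be done
None
```

The vise was opened, the knob released, and the pendant lifted out; it is now held still with the stone 8 cm in front of the lens, face square and loop up. I handed the job in at 23.3 s; the lens pose came from the camera pictures, so expect about 1–2 mm and 0.02 rad of error there.

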